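# Seat a lens in its service dock and hold it down

## Task

Pick up the small lens with the tab on its side, turn it until its mount lugs match the notches of the lens dock (tab in line with the dock's rib), slide it in and press it against the spring until it is fully home, flush on the steel ring. Finish while still gripping the lens and holding it pressed down: do not let go, the spring would lift it. Leave the phone, the earbud case and the big lens where they are.

Things in the scene. Friction and masses are not known exactly. Their poses are not given: they have to be found in the camera images.
- lens: small black camera lens, loose, 0.22 kg, 75 mm tall, standing on its mount on the desk. Origin: centre of its underside; z up its axis; x points towards its tab and wide lug. Steel mount below z = 14 mm (see lens_flange); above it the round barrel, 54 mm diameter, z 14 to 75 mm. Grip the barrel on its round side off the tab, e.g. across y with the TCP at z = 45 to 50 mm
- lens_flange (a point): on the lens axis at z = 14 mm, the flat underside of the barrel. Below it the mount: tube 30 mm diameter with three lugs of full height (14 mm) reaching 20 mm from the axis: a wide one, 16 mm across, at lens +x and two narrow ones, 8 mm across, at +120 and -120 degrees; the lowest 3 mm taper in by 1.5 mm
- lens_tab (a point): outer end of the lens's focusing tab: a plain metal fin 9 mm wide on the barrel, z 46 to 72 mm, reaching 40 mm from the axis along lens +x, straight above the wide lug. The point is 40 mm from the axis at z = 59 mm
- dock: lens dock, fixed to the desk: grey block 104 x 104 x 40 mm with a steel ring (68 mm diameter) on top, its face 43 mm above the desk. Origin: centre of its underside; z up; x points towards its wide notch and rib. With the lens fully home, its flange rests on the ring face, lens x along dock x, and the lens origin is 29 mm above the dock origin
- dock_mouth (a point): centre of the dock's hole, level with the ring face. Upright hole of 33 mm diameter with one wide notch (19 mm across) at dock +x and two narrow ones (11 mm across) at +120 and -120 degrees for the lens lugs, 1.5 mm clearance each side. The lens enters one way round only and slides straight down; a sprung black plunger is inside
- dock_rib (a point): top of the dock's index rib: black, 7 mm wide, 13 mm long, 4 mm above the ring face, 43.5 mm from the dock centre along dock +x, in line with the wide notch
- plunger (a joint): travel of the sprung plunger in the dock's hole, m: 0 = up, its face 8 mm below the ring face; grows downwards; 0.006 with the lens fully home. The spring resists with 3.5 N at 0 and 9.5 N at 0.006 (1 N per mm): the lens's weight alone does not press it down, and a lens that is let go rises 6 mm
- phone: bystander: dark phone lying flat, 72 x 146 x 9 mm, origin under its centre
- earbud_case: bystander: small white rounded case, 46 x 60 x 22 mm, origin under its centre
- big_lens: bystander: larger capped lens without tab or lugs, 72 mm diameter, 85 mm tall, standing; origin under its centre
Not all that is in view belongs to the job. Several things look just like the dock: the one meant starts farthest from the robot's base.

How it is judged:
By the outcome, as a careful person would: the job done as asked, in the order asked, and still so for the second after the job is handed in, while the arm keeps its last pose, push and grip.
It also fails if it takes over 38 s, if anything falls off the work surface, if the arm or the gripper's body presses on something with over 40 N, if the wrist force passes 120 N, or if a joint passes its speed limit or range.

## Robot

A 7-joint arm with a two-finger parallel gripper is mounted at the origin on the work surface. World frame = base frame: x ahead of the robot, y to its left, z up, the work surface at z = 0. Lengths are in m, angles in rad, forces in N, time in s.
With the tool pointing down it reaches from about 0.4 to 0.85 m from the base axis. Payload 10.4 kg.
Tool frame: the origin (TCP) lies between the finger pads, 19 mm behind the fingertips; this is the grasp point; z points along the fingers, y is the line along which they close (so a half turn about z gives the same grasp; the last joint's range is limited). The gripper opens to 87 mm and grips with 3 to 60 N. Pads are 19 mm wide; open, the fingers measure 117 mm over their backs; the gripper's body (75 mm by 190 mm) begins 51 mm behind the grasp point.
Start: joints at [1.085, 0.332, -0.065, 1.46, 0.022, 1.35, -0.088], TCP at [0.279, -0.559, 0.241] pointing down, gripper open.
Joint ranges: [-2.6, 2.6], [-0.5, 2.12], [-1.47, 1.34], [0.16, 2.42], [-1.27, 4.41], [0.06, 2.06], [-2.6, 2.6]. Speed limits (rad/s): [2.22, 2.22, 2.79, 2.79, 3.14, 3.14, 3.14].

## Interface

Orientations are given as a unit quaternion [x, y, z, w].
In Python, from bench import * gives the robot as it stands.
- The arm moves only by the tool play_rows, never from a script. Its argument "increments" is text: rows parted by semicolons, each of 7 numbers parted by spaces: the turn, a rotation vector about the tool's x, y, z in rad, then the shift along the tool's x, y, z in m, then the opening, from 0 (shut) to 1 (fully open). A call has 1 to 8 rows; each row is the pose to reach, as a shift and turn from the pose commanded when the call began, along the tool's axes at that moment; what a row does not reach only later rows make up. A row lasts 1/10 s, in which the tool goes at most 50 mm and 8.59 degrees, less where a joint would pass 70% of its speed; a pose out of reach is approached as far as the arm can. A call with a gripper value outside its range is refused whole. The fingers move at their own pace and stop on an object; "grip_force" is the grip in N (left out, the last holds). Time passes only in rows, so rows that repeat a pose let the fingers close. It gives the time, the measured TCP pose, the force, the opening and the grip force at its end, in the units of the state.
- read_state(): the state, without advancing time (a new reading comes with each control period).
- camera(name): name is "side" or "top" or "wrist"; returns a dict with "color" (400x640x3 uint8, red, green, blue), "fx", "fy", "cx", "cy" (pixels), "camera_from_world" (4x4, takes a point from world to camera coordinates); the wrist camera has in their place "mount" (4x4, takes a point from camera to tool coordinates, whose origin is the TCP and whose axes are the flange's). Camera axes: x right, y down, z forward; pixel columns grow to the right and rows downward; lengths in m; the calibration is good to about 2 mm. A picture is of the moment at which its call begins: read the wrist's pose just before it. There is no depth.
- close_job(): hands the job in; it is judged then, once.
The state is a dict: "time": time; "joint_positions": joint angles; "joint_vel": joint speeds; "joint_torque": joint torques, N m; "ee_pos": TCP position; "eef_rot": TCP orientation; "ft_force": force on the tool from outside, world axes, zero at the start; "torque": the same for the moment, N m; "width": finger opening in m; "grip_force": force on a finger pad.
Only numpy, scipy, OpenCV 4.12 (cv2) and the standard library are available. Lean on these libraries where they do the work, as an engineer would, in place of code of your own. Each camera call takes 0.05 s, during which the arm holds its last target. There are 200 camera calls.

## Working session

There is one attempt and no reset: what is moved stays moved. The work goes in short steps, Python scripts to look and compute and a tool call to move; the robot and the scene stay as the last step left them, time stands still between calls to the robot, and variables do not carry over. Pictures are saved under pics/ and viewed, at most 10 in all, crops included, and the job is handed in when it is done.

Besides the shell and the picture viewer there is one more tool, called after "Emit:" in YAML: its name, and indented under it one key for each argument. play_rows: Moves the arm, as the interface text tells. Its arguments: {"type":"object","properties":{"increments":{"type":"string"},"grip_force":{"type":"number"}},"required":["increments"]}

```bash
mkdir -p pics; cat > h.py <<'E'
from bench import *
import numpy as np, cv2
from scipy.spatial.transform import Rotation as R
def proj(c,P):
    T=np.array(c["camera_from_world"]); p=T[:3,:3]@np.array(P,float)+T[:3,3]
    return np.array([c["fx"]*p[0]/p[2]+c["cx"],c["fy"]*p[1]/p[2]+c["cy"]])
def back(c,u,v,z):
    T=np.array(c["camera_from_world"]); o=-T[:3,:3].T@T[:3,3]
    d=T[:3,:3].T@np.array([(u-c["cx"])/c["fx"],(v-c["cy"])/c["fy"],1]); return o+d*(z-o[2])/d[2]
def wristcam():
    s=read_state(); c=camera("wrist"); W=np.eye(4); W[:3,:3]=R.from_quat(s["eef_rot"]).as_matrix(); W[:3,3]=s["ee_pos"]
    c["camera_from_world"]=np.linalg.inv(W@np.array(c["mount"])); return c
def save(c,n,box=None,k=1):
    im=c["color"][:,:,::-1]
    if box: im=im[box[1]:box[3],box[0]:box[2]]
    cv2.imwrite("pics/"+n,cv2.resize(im,None,fx=k,fy=k,interpolation=cv2.INTER_CUBIC))
E
python3 - <<'E'
from h import *
import pickle
t=camera("top"); s=camera("side"); pickle.dump((t,s),open("ts.pkl","wb"))
save(t,"top.png"); save(s,"side.png")
for c in (t,s):
    T=np.array(c["camera_from_world"]); print(c["fx"],T.round(3).tolist(), (-T[:3,:3].T@T[:3,3]).round(3))
st=read_state(); print({k:np.round(v,3).tolist() for k,v in st.items()})
E
```

```text
382.15984246801014 [[-0.01, -1.0, -0.017, 0.013], [-0.99, 0.012, -0.142, 0.545], [0.142, 0.016, -0.99, 1.11], [0.0, 0.0, 0.0, 1.0]] [ 0.381 -0.011  1.177]
364.486504885309 [[-0.938, -0.347, -0.008, 0.509], [-0.251, 0.696, -0.673, 0.191], [0.239, -0.629, -0.739, 0.955], [0.0, 0.0, 0.0, 1.0]] [0.297 0.645 0.839]
{'time': 0.1, 'joint_positions': [1.085, 0.333, -0.065, 1.461, 0.022, 1.35, -0.088], 'joint_vel': [0.004, -0.0, -0.002, -0.003, -0.001, -0.001, 0.002], 'joint_torque': [0.001, -62.454, 0.024, -39.072, -0.061, 0.037, 0.0], 'ee_pos': [0.279, -0.559, 0.241], 'eef_rot': [0.973, 0.229, -0.0, -0.001], 'ft_force': [0.571, -0.293, 0.357], 'torque': [0.034, 0.009, 0.038], 'grip_force': 0.0, 'width': 0.087}
```

View pics/top.png

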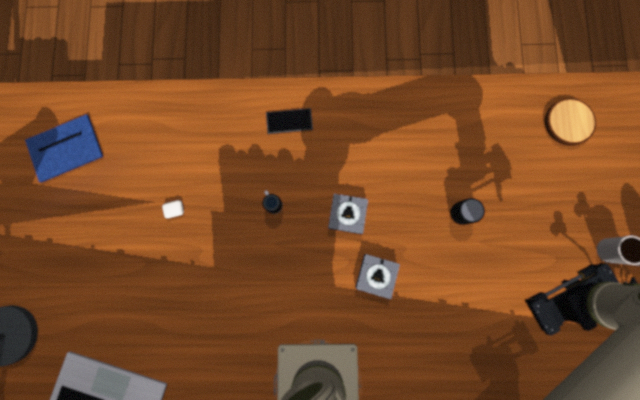

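View pics/side.png

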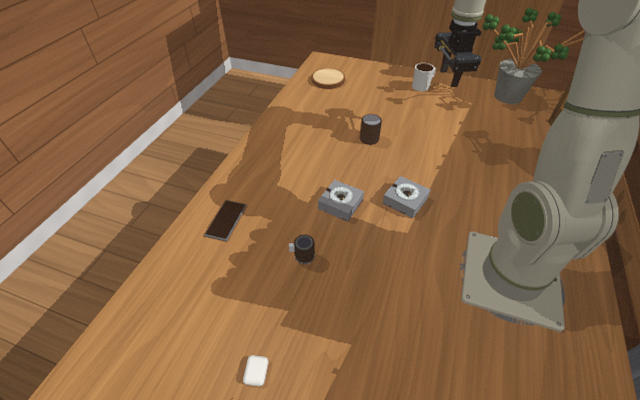

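The top view shows the small lens at (272,203) with its tab towards (266,193), and the big lens at (467,211). There are two docks, at (348,213) and (378,276). The base is at about (318,380), so the dock at (348,213) is the farther one and fits the description. I'll confirm it in an enlarged crop.

```bash
python3 - <<'E'
from h import *
import pickle
t,s=pickle.load(open("ts.pkl","rb"))
for n,u,v,z in (("dockA",348,213,.043),("dockB",378,276,.043),("ribA",350,197,.047),("lens",272,203,.075),("tab",266,193,.06),("big",470,210,.085)): 
    p=back(t,u,v,z);print(n,p.round(3),np.hypot(p[0],p[1]).round(3))
for n,u,v,z in (("dockA",341,195,.043),("dockB",407,191,.043),("lens",304,241,.075),("tab",291,247,.06)): print("side",n,back(s,u,v,z).round(3))
a=cv2.resize(t["color"][180:310,240:410,::-1],(680,520),interpolation=cv2.INTER_CUBIC)
cv2.imwrite("pics/crop.png",a)
E
```

```text
dockA [ 0.496 -0.096  0.043] 0.505
dockB [ 0.311 -0.179  0.043] 0.359
ribA [ 0.543 -0.103  0.047] 0.553
lens [0.525 0.126 0.075] 0.54
tab [0.557 0.146 0.06 ] 0.575
big [ 0.496 -0.441  0.085] 0.664
side dockA [ 0.496 -0.093  0.043]
side dockB [ 0.312 -0.177  0.043]
side lens [0.528 0.127 0.075]
side tab [0.557 0.146 0.06 ]
```

View pics/crop.png

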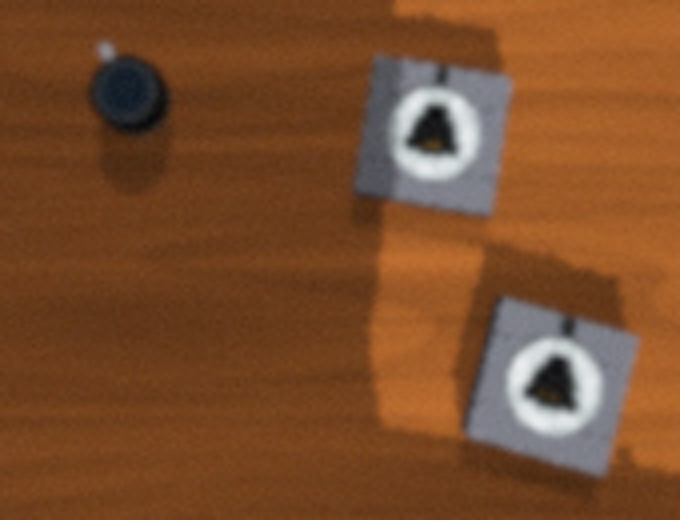

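The crop shows dock A at crop (433,133), with its rib at (442,75), and dock B at (555,387). A is 0.505 m from the base and B is 0.359 m, so A is the dock meant. The lens tab, at (106,50), points to a yaw of about 32°. I'll go above dock A first for a wrist view.

Emit:
play_rows:
  increments: "0 0 0 0.4 -0.318 0 1;0 0 0 0.4 -0.318 0 1;0 0 0 0.4 -0.318 0 1;0 0 0 0.4 -0.318 0 1;0 0 0 0.4 -0.318 0 1;0 0 0 0.4 -0.318 0 1;0 0 0 0.4 -0.318 0 1;0 0 0 0.4 -0.318 0 1"

```text
time: 0.9
ee_pos: [0.4484, -0.1948, 0.2412]
eef_rot: [0.973, 0.229, -0.0, 0.0]
ft_force: [0.9, 0.3, -0.9]
width: 0.0869
grip_force: 0.0
```

```bash
python3 - <<'E'
from h import *
s=read_state(); print(s["time"],s["ee_pos"],s["eef_rot"]); c=wristcam(); print(np.round(c["mount"],3).tolist(),c["fx"]); print(proj(c,[.496,-.095,.043]))
E
```

```text
0.9 [ 0.44835943 -0.19478033  0.24119496] [ 9.73369945e-01  2.29239883e-01 -7.44715535e-05  1.42776335e-04]
[[-0.0, -0.963, -0.269, 0.072], [1.0, -0.0, 0.001, 0.001], [-0.001, -0.269, 0.963, -0.143], [0.0, 0.0, 0.0, 1.0]] 314.6636824373139
[253.90008439  95.74385992]
```

Emit:
play_rows:
  increments: "0 0 0 0.088 -0.068 0.07 1;0 0 0 0.088 -0.068 0.07 1;0 0 0 0.088 -0.068 0.07 1;0 0 0 0.088 -0.068 0.07 1;0 0 0 0.088 -0.068 0.07 1"

```text
time: 1.45
ee_pos: [0.4961, -0.0967, 0.1709]
eef_rot: [0.973, 0.23, -0.001, -0.0]
ft_force: [-0.4, -0.2, 0.0]
width: 0.0871
grip_force: 0.0
```

```bash
python3 - <<'E'
from h import *
import pickle
s=read_state(); print(s["time"],s["ee_pos"],s["eef_rot"]); c=wristcam(); pickle.dump(c,open("wd.pkl","wb")); print(proj(c,[.496,-.095,.043])); save(c,"wd.png")
E
```

```text
1.45 [ 0.49613684 -0.09671549  0.17085237] [ 9.73239551e-01  2.29792044e-01 -5.88906024e-04 -2.16018200e-04]
[318.13351077 193.97780258]
```

View pics/wd.png

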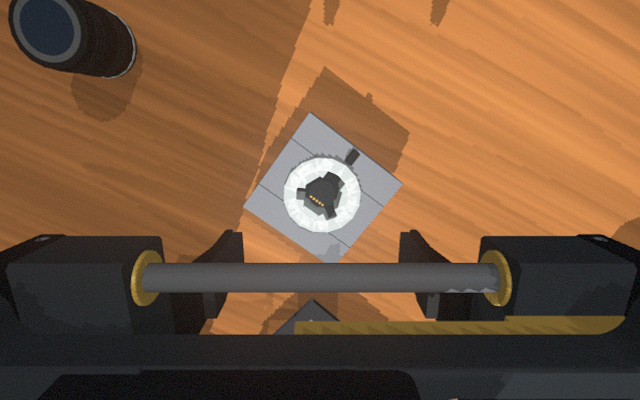

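The wrist view shows dock A's ring centred near (322,195), the rib at (352,156), and the block-top corners at (310,113), (403,184) and (244,206). The small lens is at the top left. I'll fit the ring and the block edges, then project the rib to check.

```bash
python3 - <<'E'
from h import *
import pickle
c=pickle.load(open("wd.pkl","rb")); im=c["color"].astype(int)
m=(im.min(2)>185).astype(np.uint8); m[:130]=0;m[240:]=0;m[:,:260]=0;m[:,380:]=0
m=cv2.morphologyEx(m,cv2.MORPH_CLOSE,np.ones((5,5)))
cs,_=cv2.findContours(m,cv2.RETR_EXTERNAL,cv2.CHAIN_APPROX_NONE); k=max(cs,key=cv2.contourArea)
k=cv2.convexHull(k)[:,0]; P=np.array([back(c,u,v,.043)[:2] for u,v in k])
A=np.c_[2*P,np.ones(len(P))]; x=np.linalg.lstsq(A,(P**2).sum(1),rcond=None)[0]; r=np.sqrt(x[2]+x[0]**2+x[1]**2)
print("ring",x[:2],r,np.abs(np.hypot(*(P-x[:2]).T)-r).max())
# dark rib
h=(im.max(2)<75).astype(np.uint8); n,l,st,ce=cv2.connectedComponentsWithStats(h)
for i in range(1,n):
    if st[i,4]>40 and 270<ce[i][0]<380 and 130<ce[i][1]<240: print(st[i],ce[i],back(c,*ce[i],.047))
d=x[:2]
for q in [(352,156)]:
    b=back(c,*q,.046)[:2]-d; print("rib",b,np.hypot(*b),np.degrees(np.arctan2(b[1],b[0])))
q=[back(c,u,v,.04)[:2] for u,v in ((310,113),(403,184),(244,206))]
print("edges",[np.degrees(np.arctan2(*(b-a)[::-1])) for a,b in ((q[0],q[1]),(q[0],q[2]))],[np.hypot(*(b-a)) for a,b in ((q[0],q[1]),(q[0],q[2]))])
g=cv2.cvtColor(c["color"],cv2.COLOR_RGB2GRAY); print("hole dark centroid etc done")
save(c,"wdc.png",(235,100,415,270),3.5)
E
```

```text
ring [ 0.49567234 -0.09857234] 0.034383916565321 0.00039819450282282953
[345 149  14  16 108] [351.87037037 156.58333333] [ 0.53916826 -0.10557988  0.047     ]
[298 172  42  27 281] [324.58718861 182.91814947] [ 0.50835676 -0.09515559  0.047     ]
[324 202  10  15  77] [329.49350649 208.71428571] [ 0.48934072 -0.10962537  0.047     ]
rib [ 0.04390408 -0.00702305] 0.044462250822955296 -9.088239700483573
edges [np.float64(-99.9880222534126), np.float64(169.87605321488726)] [np.float64(0.10265165245706116), np.float64(0.10180383703127356)]
hole dark centroid etc done
```

View pics/wdc.png

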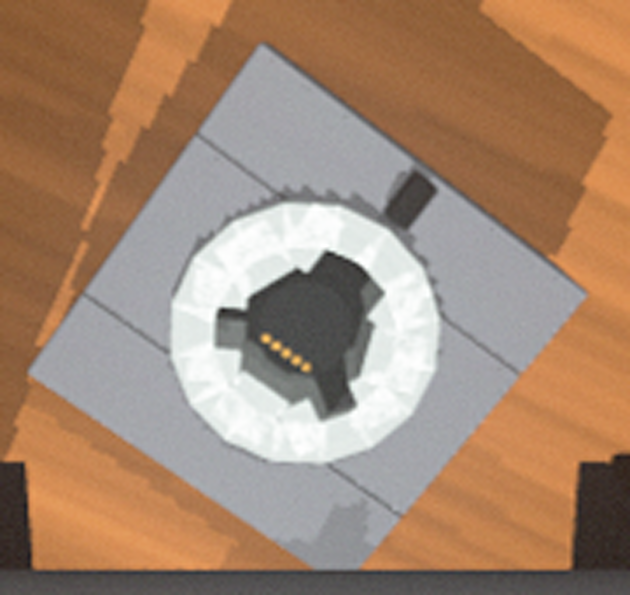

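The crop confirms the dock: the wide notch lines up with the rib, at a yaw of about -9.7°, and the centre is (0.4957, -0.0986). Next I'll go above the lens.

Emit:
play_rows:
  increments: "0 0 0 0.126 -0.186 0 1;0 0 0 0.126 -0.186 0 1;0 0 0 0.126 -0.186 0 1;0 0 0 0.126 -0.186 0 1;0 0 0 0.126 -0.186 0 1;0 0 0 0.126 -0.186 0 1;0 0 0 0.126 -0.186 0 1"

```text
time: 2.2
ee_pos: [0.5267, 0.1247, 0.1717]
eef_rot: [0.973, 0.229, 0.0, 0.0]
ft_force: [0.4, -0.9, -0.6]
width: 0.0873
grip_force: 0.0
```

```bash
python3 - <<'E'
from h import *
import pickle
s=read_state(); print(s["time"],s["ee_pos"],s["eef_rot"]); c=wristcam(); pickle.dump(c,open("wl.pkl","wb")); print(proj(c,[.526,.126,.075])); save(c,"wl.png",(200,60,440,260),3.2)
E
```

```text
2.2 [0.52667185 0.12465795 0.1716602 ] [9.73482319e-01 2.28761686e-01 2.47264311e-04 4.52311636e-04]
[317.73942988 204.86377388]
```

View pics/wl.png

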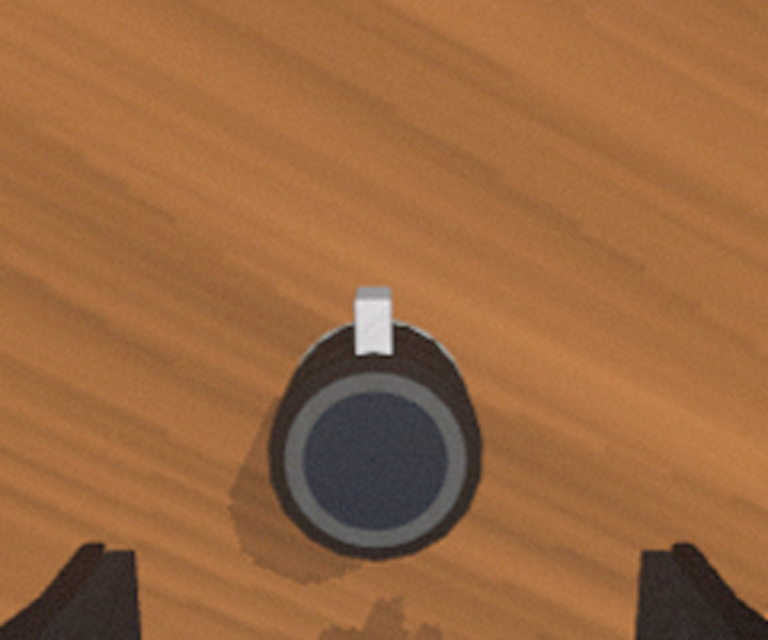

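The crop shows the lens face centred near crop (375,460), which is full-image (317.3,203.8). The tab's outer end is at crop (373.5,298), full-image (316.7,153.1), so it points almost along tool x.

```bash
python3 - <<'E'
from h import *
import pickle
c=pickle.load(open("wl.pkl","rb")); s=read_state()
T=R.from_quat(s["eef_rot"]).as_matrix()
f=lambda p:(T.T@(p-s["ee_pos"])).round(4)
L=back(c,317.3,203.8,.075);tb=back(c,316.7,153.1,.072)
print("lens",L,f(L),"tab",tb,f(tb),np.hypot(*(tb-L)[:2]),np.degrees(np.arctan2(*(tb-L)[1::-1])),"toolyaw",np.degrees(np.arctan2(T[1,0],T[0,0])))
# silhouette fit of dark barrel against model: compare rendered outline extremes
for z in(.075,.07,.014):
    q=np.array([proj(c,[L[0]+.027*np.cos(a),L[1]+.027*np.sin(a),z]) for a in np.linspace(0,6.28,100)]); print(z,q.min(0),q.max(0))
im=c["color"].astype(int); print("row204",[(x,im[204,x].tolist()) for x in list(range(280,290))+list(range(346,356))]); print("col317",[(y,im[y,317].tolist()) for y in list(range(174,182))+list(range(226,240))])
E
```

```text
lens [0.52663578 0.12670384 0.075     ] [ 0.0012 -0.0027  0.0965] tab [0.56213196 0.14476908 0.072     ] [ 0.0411 -0.0031  0.0995] 0.03982878038384808 26.97313492339404 toolyaw 26.369448979632864
0.075 [283.33257315 170.25573888] [351.2604517  235.45845864]
0.07 [284.02785539 169.11469489] [350.67221144 233.18294245]
0.014 [290.33358297 158.82396089] [345.33755056 212.43335013]
row204 [(280, [140, 95, 56]), (281, [140, 93, 57]), (282, [142, 94, 58]), (283, [127, 84, 55]), (284, [83, 59, 46]), (285, [57, 45, 39]), (286, [58, 44, 38]), (287, [57, 44, 42]), (288, [65, 57, 50]), (289, [93, 89, 86]), (346, [63, 52, 46]), (347, [54, 42, 38]), (348, [60, 48, 45]), (349, [53, 42, 39]), (350, [105, 73, 51]), (351, [151, 103, 62]), (352, [161, 107, 60]), (353, [159, 106, 61]), (354, [159, 108, 65]), (355, [160, 106, 63])]
col317 [(174, [51, 44, 36]), (175, [58, 49, 42]), (176, [75, 71, 67]), (177, [106, 105, 102]), (178, [102, 99, 100]), (179, [100, 96, 92]), (180, [102, 97, 95]), (181, [92, 92, 88]), (226, [98, 95, 95]), (227, [99, 97, 97]), (228, [98, 98, 97]), (229, [98, 100, 98]), (230, [91, 89, 87]), (231, [60, 52, 45]), (232, [56, 46, 41]), (233, [52, 43, 40]), (234, [53, 42, 38]), (235, [106, 75, 52]), (236, [161, 107, 68]), (237, [155, 102, 62]), (238, [158, 103, 66]), (239, [156, 104, 60])]
```

Emit:
play_rows:
  increments: "0 0 -0.01 0.0012 -0.0027 0.04 1;0 0 -0.01 0.0012 -0.0027 0.08 1;0 0 -0.01 0.0012 -0.0027 0.11 1;0 0 -0.01 0.0012 -0.0027 0.124 1;0 0 -0.01 0.0012 -0.0027 0.124 1;0 0 -0.01 0.0012 -0.0027 0.124 1"

```text
time: 2.85
ee_pos: [0.5271, 0.1285, 0.0486]
eef_rot: [0.972, 0.234, 0.001, 0.0]
ft_force: [-0.5, -0.2, -0.2]
width: 0.087
grip_force: 0.0
```

Emit:
play_rows:
  increments: "0 0 0 0 0 0 0.5;0 0 0 0 0 0 0.5;0 0 0 0 0 0 0.5;0 0 0 0 0 0 0.5;0 0 0 0 0 0 0.5;0 0 0 0 0 0 0.5;0 0 0 0 0 0 0.5;0 0 0 0 0 0 0.5"
  grip_force: 35

```text
time: 3.65
ee_pos: [0.5262, 0.1289, 0.0474]
eef_rot: [0.972, 0.234, 0.0, 0.0]
ft_force: [-0.7, -0.9, 4.3]
width: 0.0534
grip_force: 35.0
```

Gripped: the width reads 53.4 mm. I'll lift and start moving across.

Emit:
play_rows:
  increments: "0 0 0 0 0 -0.03 0.4;0 0 0 0 0 -0.07 0.4;0 0 0 0 0 -0.09 0.4;0 0 0 0 0 -0.09 0.4;0 0 0 0 0 -0.09 0.4"

```text
time: 4.15
ee_pos: [0.5257, 0.1288, 0.1366]
eef_rot: [0.972, 0.234, -0.0, 0.0]
ft_force: [-0.1, -0.9, -1.9]
width: 0.0534
grip_force: 35.0
```

```bash
python3 - <<'E'
from h import *
s=read_state(); T=R.from_quat(s["eef_rot"]).as_matrix(); print(s["time"],s["ee_pos"],s["ft_force"],T[:,2],"yaw",np.degrees(np.arctan2(T[1,0],T[0,0])))
print("to dock tool",T.T@(np.array([.4957,-.0986,.14])-s["ee_pos"]))
c=wristcam(); M=np.linalg.inv(np.array(c["mount"]))
for p in ([0,0,-.027],[.04,0,-.024]):
    q=M[:3,:3]@np.array(p)+M[:3,3]; print("expect",c["fx"]*q[0]/q[2]+c["cx"],c["fy"]*q[1]/q[2]+c["cy"])
save(c,"held.png",(200,60,440,260),3.2)
E
```

```text
4.15 [0.52570365 0.12883834 0.13655488] [-0.10740467 -0.94847062 -1.87851471] [-4.73740361e-04 -3.83615985e-04 -9.99999814e-01] yaw 27.084573488718146
to dock tool [-0.13026921  0.18883601 -0.00334366]
expect 319.14691971176705 289.4949212306082
expect 319.02194880270235 194.9844813565937
```

View pics/held.png

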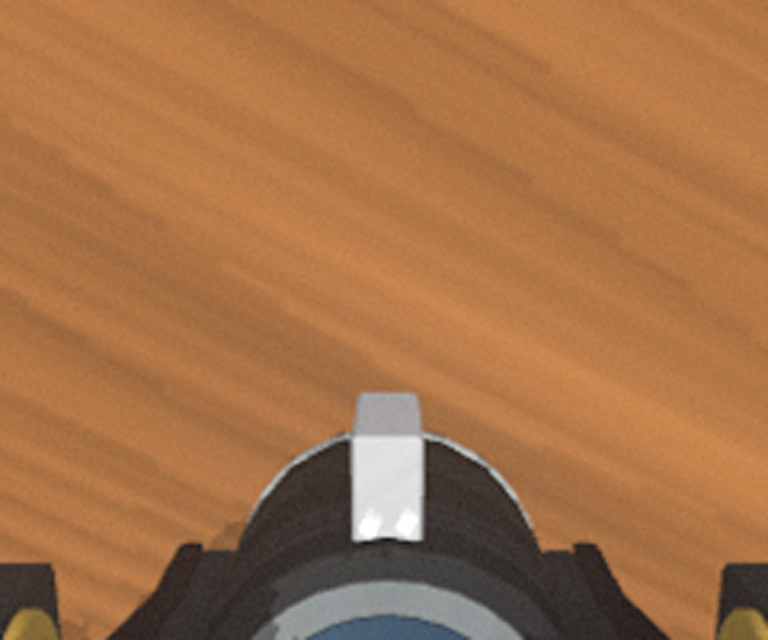

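The tab is at crop (387,435), parallel to image vertical, so the lens yaw equals the tool yaw. The fingers' midline is also at about 388–389, so the lens is centred in the grip and the camera carries a lateral bias of about 1 mm. I'll move over the dock and turn to match it.

Emit:
play_rows:
  increments: "0 0 0.642 -0.13 0.187 0.01 0.4;0 0 0.642 -0.13 0.187 0.01 0.4;0 0 0.642 -0.13 0.187 0.01 0.4;0 0 0.642 -0.13 0.187 0.01 0.4;0 0 0.642 -0.13 0.187 0.01 0.4;0 0 0.642 -0.13 0.187 0.01 0.4;0 0 0.642 -0.13 0.187 0.01 0.4;0 0 0.642 -0.13 0.187 0.01 0.4"

```text
time: 5.0
ee_pos: [0.4953, -0.0951, 0.1265]
eef_rot: [0.997, -0.083, -0.001, -0.0]
ft_force: [-0.8, 0.7, -2.2]
width: 0.0531
grip_force: 35.0
```

```bash
python3 - <<'E'
from h import *
import pickle
S=[read_state()]
for i in range(3): camera("top"); S.append(read_state())
for s in S:
    T=R.from_quat(s["eef_rot"]).as_matrix(); print(s["time"],s["ee_pos"].round(4) if hasattr(s["ee_pos"],"round") else s["ee_pos"],np.round(s["ft_force"],2),"yaw",np.degrees(np.arctan2(T[1,0],T[0,0])).round(2))
c=wristcam(); pickle.dump((c,camera("top"),camera("side")),open("over.pkl","wb"))
save(c,"over.png",(200,60,440,260),3.2)
E
```

```text
5.0 [ 0.4953 -0.0951  0.1265] [-0.8   0.75 -2.22] yaw -9.55
5.05 [ 0.4954 -0.0951  0.1267] [ 0.27 -0.04 -2.09] yaw -9.54
5.1 [ 0.4955 -0.0952  0.1269] [ 0.24  0.03 -2.47] yaw -9.54
5.15 [ 0.4956 -0.0954  0.127 ] [ 0.58  0.06 -1.24] yaw -9.56
```

View pics/over.png

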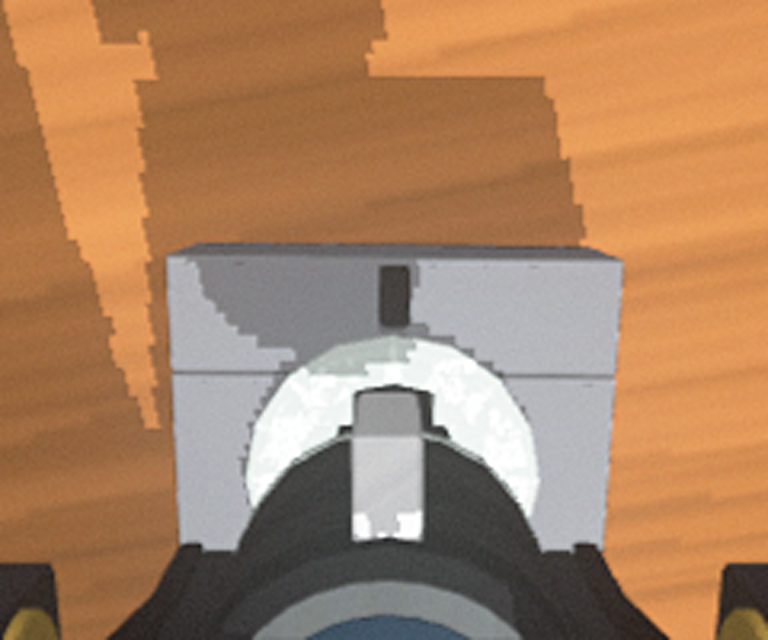

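The view shows the tab at crop x 388, the ring spanning 247–538, and the rib at (395,295). That puts the dock slightly to tool +y, and the yaw error is about 0.6°. I'll work out the residual numerically.

```bash
python3 - <<'E'
from h import *
import pickle
c,t,sd=pickle.load(open("over.pkl","rb")); s=read_state(); T=R.from_quat(s["eef_rot"]).as_matrix(); print(s["time"],s["ee_pos"])
# use present tool pose
W=np.eye(4);W[:3,:3]=T;W[:3,3]=s["ee_pos"];c["camera_from_world"]=np.linalg.inv(W@np.array(c["mount"]))
f=lambda u,v,z:(T.T@(back(c,200+u/3.2,60+v/3.2,z)-s["ee_pos"])).round(4)
pts=[(247,455),(262,420),(290,380),(340,347),(393,337),(445,345),(497,380),(525,420),(538,460)]
P=np.array([f(u,v,.043)[:2] for u,v in pts]); A=np.c_[2*P,np.ones(len(P))];b=(P**2).sum(1)
x=np.linalg.lstsq(A,b,rcond=None)[0];print("free",x[:2],np.sqrt(x[2]+x[0]**2+x[1]**2))
from scipy.optimize import least_squares
print("r=34",least_squares(lambda q:np.hypot(*(P-q).T)-.034,x[:2]).x)
print("rib far end",f(395,265,.047),"near",f(395,325,.047)); print("block back edge",f(168,257,.04),f(622,262,.04)); print("tab",f(387.5,435,s["ee_pos"][2]+.0246))
# other cameras: expected tab tip px vs. dock using top
save(t,"o.png",(315,175,385,245),8)
E
```

```text
5.3 [ 0.49557432 -0.09607783  0.12720247]
free [-1.08571575e-05  3.22104797e-03] 0.03451170258715109
r=34 [0.00065246 0.00323109]
rib far end [0.0512 0.0036 0.0802] near [0.038  0.0036 0.0802]
block back edge [ 0.0524 -0.0476  0.0872] [0.0512 0.055  0.0872]
tab [ 0.0406  0.0017 -0.0246]
```

```bash
python3 - <<'E'
from h import *
import pickle
c,t,sd=pickle.load(open("over.pkl","rb")); M=np.array(c["mount"]); print(M.round(5).tolist(),c["cx"],c["cy"]); I=np.linalg.inv(M)
for p in ([0,0,-.027],[.04,0,-.0246],[.04,.0017,-.0246]):
    q=I@np.r_[p,1]; print(c["fx"]*q[0]/q[2]+c["cx"],c["fy"]*q[1]/q[2]+c["cy"],q[2])
c["camera_from_world"]=I; print(back(c,321.1,195.9,-.0246),(I[:3,:3]@I[:3,:3].T-np.eye(3)).round(5).tolist())
s=read_state();print(s["time"],s["ee_pos"],s["eef_rot"])
E
```

```text
[[-6e-05, -0.96349, -0.26773, 0.07224], [1.0, -0.00044, 0.00136, 0.00147], [-0.00143, -0.26773, 0.96349, -0.14337], [0.0, 0.0, 0.0, 1.0]] 320.8629482358044 199.19657665145172
316.9611424825179 291.2325029709901 0.13146359138773978
316.67972312722617 197.3287070576845 0.12306671486465895
321.02636827657153 197.32681948801837 0.12306902021946997
[ 0.0405775   0.00172872 -0.0246    ] [[0.0, -0.0, 0.0], [-0.0, 0.0, -0.0], [0.0, -0.0, 0.0]]
5.3 [ 0.49557432 -0.09607783  0.12720247] [ 9.96472544e-01 -8.39194175e-02  1.55047477e-05 -1.42429584e-05]
```

```bash
python3 - <<'E'
from h import *
import pickle
a=pickle.load(open("wd.pkl","rb"));b=pickle.load(open("wl.pkl","rb"));d,t2,s2=pickle.load(open("over.pkl","rb"));t,s=pickle.load(open("ts.pkl","rb"))
cs=[a,b,d]+[camera("wrist") for i in range(3)]
for c in cs: print(np.array(c["mount"])[:3,3].round(5),c["cx"],c["cy"],np.array(c["mount"])[1].round(5))
for p,q in((t,t2),(s,s2)): print(np.abs(np.array(p["camera_from_world"])-np.array(q["camera_from_world"])).max(),p["cx"],q["cx"])
x=read_state();print(x["time"],x["ee_pos"])
E
```

```text
[ 0.07157  0.00059 -0.14337] 320.8629482358044 199.19657665145172 [ 1.00e+00 -3.90e-04  1.18e-03  5.90e-04]
[ 0.07157  0.0006  -0.14337] 320.8629482358044 199.19657665145172 [ 1.00e+00 -3.90e-04  1.18e-03  6.00e-04]
[ 0.07224  0.00147 -0.14337] 320.8629482358044 199.19657665145172 [ 1.00e+00 -4.40e-04  1.36e-03  1.47e-03]
[ 0.07225  0.00147 -0.14337] 320.8629482358044 199.19657665145172 [ 1.00e+00 -4.40e-04  1.36e-03  1.47e-03]
[ 0.07225  0.00147 -0.14337] 320.8629482358044 199.19657665145172 [ 1.00e+00 -4.40e-04  1.36e-03  1.47e-03]
[ 0.07225  0.00147 -0.14337] 320.8629482358044 199.19657665145172 [ 1.00e+00 -4.40e-04  1.36e-03  1.47e-03]
0.0 313.27608477043754 313.27608477043754
0.0 315.7693296994167 315.7693296994167
5.45 [ 0.4955339  -0.09645431  0.12729967]
```

The reported wrist mount carries a constant world offset of about (-1.2, -1.3) mm. With that removed, the dock is at about (0.4968, -0.0971) and the lens sits about 1.3 mm towards tool +x of the TCP. The TCP target is therefore (0.4955, -0.0971). I'll go down to just above the ring.

Emit:
play_rows:
  increments: "0 0 0.008 0.0003 0.0002 0.012 0.4;0 0 0.008 0.0003 0.0002 0.024 0.4;0 0 0.008 0.0003 0.0002 0.032 0.4;0 0 0.008 0.0003 0.0002 0.032 0.4;0 0 0.008 0.0003 0.0002 0.032 0.4;0 0 0.008 0.0003 0.0002 0.032 0.4;0 0 0.008 0.0003 0.0002 0.032 0.4;0 0 0.008 0.0003 0.0002 0.032 0.4"

```text
time: 6.25
ee_pos: [0.496, -0.097, 0.0956]
eef_rot: [0.996, -0.088, 0.0, 0.0]
ft_force: [-0.8, -0.7, -3.1]
width: 0.0534
grip_force: 35.0
```

```bash
python3 - <<'E'
from h import *
c=wristcam(); save(c,"low.png",(200,60,440,260),3.2)
s=read_state();T=R.from_quat(s["eef_rot"]).as_matrix();print(s["time"],s["ee_pos"],s["ft_force"],np.degrees(np.arctan2(T[1,0],T[0,0])),T[:2,2])
E
```

```text
6.3 [ 0.49590453 -0.09694574  0.09551864] [-0.41234893 -0.12111651 -1.44588349] -10.156413922093973 [ 0.00054483 -0.00020187]
```

View pics/low.png

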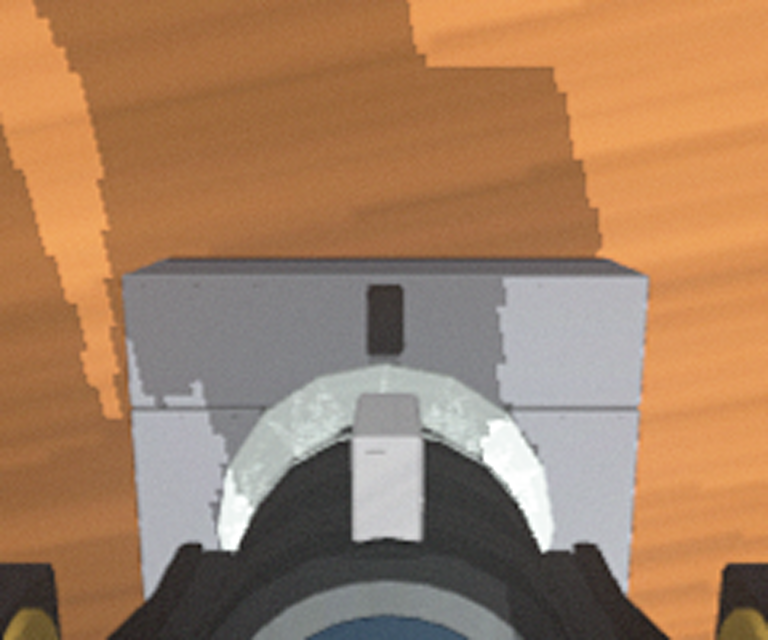

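At crop scale the rib is at 385.5, the tab at 387.5 and the block's midline at 386, with the block edge level. Aligned within about 0.3 mm. I'll insert gently.

Emit:
play_rows:
  increments: "0 0 0 -0.0002 0 0.003 0.4;0 0 0 -0.0002 0 0.006 0.4;0 0 0 -0.0002 0 0.008 0.4;0 0 0 -0.0002 0 0.01 0.4;0 0 0 -0.0002 0 0.011 0.4;0 0 0 -0.0002 0 0.011 0.4"

```text
time: 6.9
ee_pos: [0.4955, -0.0968, 0.0841]
eef_rot: [0.996, -0.088, -0.0, -0.0]
ft_force: [-0.1, -0.1, -2.1]
width: 0.0533
grip_force: 35.0
```

Inside the hole with no contact force. Now I'll press home.

Emit:
play_rows:
  increments: "0 0 0 0 0 0.002 0.4;0 0 0 0 0 0.003 0.4;0 0 0 0 0 0.004 0.4;0 0 0 0 0 0.005 0.4;0 0 0 0 0 0.006 0.4;0 0 0 0 0 0.007 0.4;0 0 0 0 0 0.007 0.4"
  grip_force: 50

```text
time: 7.6
ee_pos: [0.4958, -0.0969, 0.0775]
eef_rot: [0.996, -0.088, 0.0, 0.0]
ft_force: [-1.2, 0.2, 6.7]
width: 0.0533
grip_force: 50.0
```

Emit:
play_rows:
  increments: "0 0 0 0 0 0.0005 0.4;0 0 0 0 0 0.001 0.4;0 0 0 0 0 0.0015 0.4;0 0 0 0 0 0.0015 0.4;0 0 0 0 0 0.0015 0.4"

```text
time: 8.1
ee_pos: [0.4958, -0.0969, 0.0764]
eef_rot: [0.996, -0.089, 0.0, 0.0]
ft_force: [-3.0, 0.3, 10.1]
width: 0.0531
grip_force: 50.0
```

```bash
python3 - <<'E'
from h import *
F=[]
for i in range(5):
    camera("top"); s=read_state();F.append(np.r_[s["ee_pos"],s["ft_force"]])
print(np.round(F,4))
E
```

```text
[[ 0.4958 -0.0969  0.0764 -3.648   0.5427 10.6382]
 [ 0.4958 -0.0969  0.0764 -3.4255  0.1626  9.9581]
 [ 0.4958 -0.0969  0.0765 -3.3211  0.4138 11.4544]
 [ 0.4959 -0.0969  0.0764 -3.2116 -0.3314  9.4056]
 [ 0.4959 -0.0969  0.0764 -3.075   1.2746 10.2519]]
```

The force is about 10 N, above the spring's 7.4 N net, and z is at the predicted seat. I'll press slightly more to confirm a hard stop, and ease the x load.

Emit:
play_rows:
  increments: "0 0 0 -0.0004 0 0.0005 0.4;0 0 0 -0.0004 0 0.001 0.4;0 0 0 -0.0004 0 0.001 0.4;0 0 0 -0.0004 0 0.001 0.4;0 0 0 -0.0004 0 0.001 0.4"

```text
time: 8.85
ee_pos: [0.4958, -0.0969, 0.0764]
eef_rot: [0.996, -0.089, 0.001, 0.0]
ft_force: [-7.2, 0.8, 20.1]
width: 0.0533
grip_force: 50.0
```

```bash
python3 - <<'E'
from h import *
F=[]
for i in range(4):
    c=wristcam(); s=read_state();F.append(np.r_[s["ee_pos"],s["ft_force"],s["width"]])
print(np.round(F,4)); a=c["color"][60:260,200:440,::-1]; b=camera("side")["color"][130:260,270:426,::-1]
cv2.imwrite("pics/end.png",np.hstack([cv2.resize(a,(400,333),interpolation=2),cv2.resize(b,(400,333),interpolation=2)]))
E
```

```text
[[ 0.4959 -0.0969  0.0764 -7.481   0.4596 20.2249  0.0534]
 [ 0.4958 -0.0969  0.0764 -6.6138  0.7369 20.4976  0.0535]
 [ 0.4958 -0.0969  0.0764 -6.9956  0.2145 20.3282  0.0537]
 [ 0.4959 -0.097   0.0764 -7.6104  1.5235 20.2943  0.0536]]
```

View pics/end.png

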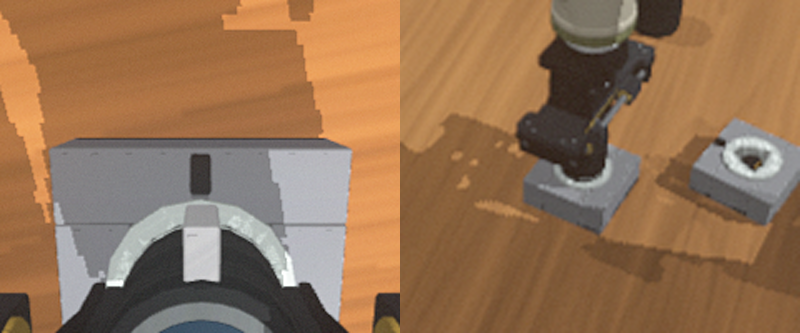

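The picture shows the barrel flush on the ring with the tab in line with the rib. The force doubled with no change in height, so this is a hard stop. Handing in.

```bash
python3 -c "
from bench import *
print(close_job())"
```

```text
the job is handed in; nothing more can be done
None
```

The small lens is fully home on the far dock's ring, tab in line with the rib, and I handed the job in still gripping it and pressing down at about 20 N; no verdict came back.

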